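# Set the length stop on its mark with the screw's play taken up

### The arm

A 7-joint arm with a two-finger parallel gripper is mounted at the origin on the work surface. World frame = base frame: x ahead of the robot, y to its left, z up, the work surface at z = 0. Lengths are in m, angles in rad, forces in N, time in s.
With the tool pointing down it reaches from about 0.425 to 0.875 m from the base axis. Payload 4.7 kg.
Tool frame: the origin (TCP) lies at the very end of the fingers, on their centre line; the grasp point (between the pads) lies 19 mm behind it (ctrl.grasp_offset is the distance from the TCP to the grasp point, in m); z points along the fingers, y is the direction in which the jaws open and shut (so a half turn about z gives the same grasp; the last joint's range is limited). The gripper opens to 87 mm and grips with 3 to 60 N. Pads are 19 mm wide; open, the fingers measure 117 mm over their backs; the gripper's body (75 mm by 190 mm) begins 51 mm behind the grasp point.
Start: joints at [1.194, 0.321, -0.07, 1.45, 0.023, 1.371, -0.057], TCP at [0.248, -0.601, 0.223] pointing down, gripper open.
Joint ranges: [-2.86, 2.86], [-0.3, 2.09], [-1.38, 1.24], [0.06, 2.45], [-1.56, 4.7], [0.09, 2.05], [-2.69, 2.69]. Speed limits (rad/s): [2.57, 2.57, 3.14, 3.14, 3.14, 3.14, 3.14].

### API

Orientations are given as a rotation vector (axis times angle).
In Python, from bench import ctrl gives the robot as it stands.
- The arm moves only by the shell command python3 -m creep 'ROWS' [FORCE]. ROWS is JSON, a list that holds one entry, the list of rows, each a list of 7 numbers: the opening, from 0 (shut) to 1 (fully open), then the shift along the tool's x, y, z in mm, then the turn, a rotation vector about the tool's x, y, z in rad. In form: [[[grip, dx, dy, dz, rx, ry, rz], ...]]. A call has 1 to 5 rows; each row is the pose to reach, as a shift and turn from the pose commanded when the call began, along the tool's axes at that moment; what a row does not reach only later rows make up. A row lasts 1/10 s, in which the tool goes at most 50 mm and 8.59 degrees, less where a joint would pass 70% of its speed; a pose out of reach is approached as far as the arm can. A call with a gripper value outside its range is refused whole. The fingers move at their own pace and stop on an object; FORCE is the grip in N (left out, the last holds). Time passes only in rows, so rows that repeat a pose let the fingers close. It gives the time, the measured TCP pose, the force and the opening at its end, in the units of the state.
- ctrl.get_state(): the state, without advancing time (a new reading comes with each control period).
- ctrl.get_image(name): name is "scene" or "top" or "wrist"; returns the picture (480x640x3 uint8, red, green, blue); there is no depth.
- ctrl.camera_params(name): a dict with "K" (3x3 intrinsics, pixels), "pose" (4x4, takes a point from camera to world coordinates). Camera axes: x right, y down, z forward; pixel columns grow to the right and rows downward; lengths in m; the calibration is good to about 2 mm. A picture is of the moment at which its call begins: read the wrist's pose just before it. camera_params takes no time and is no camera call; for the wrist camera it gives the pose at the moment of the call.
- ctrl.close_job(): hands the job in, once; it reports no verdict.
The state is a dict: "time": time; "joint_positions": joint angles; "qd": joint speeds; "joint_torque": joint torques, N m; "position": TCP position; "tool_rot": TCP orientation; "ft_force": force on the tool from outside, world axes, zero at the start; "torque": the same for the moment, N m; "grip_width": opening from 0.0 (shut) to 1.0 (fully open).
Only numpy, scipy, OpenCV 4.12 (cv2) and the standard library are available. Lean on these libraries where they do the work, as an engineer would, in place of code of your own. Each camera call takes 0.05 s, during which the arm holds its last target. There are 200 camera calls.

### The job

Set the blue length stop to the red mark with its hand crank: its screw has a lot of play, so wind the stop a good 5 mm past the mark (away from the dark anvil, towards the crank), then wind back until its yellow pointer stands level with the line on the mark, and let go of the crank. Then prove the setting as stock would load it: feel for the brass head of the contact screw in the stop's face and push it with the fingertips away from the anvil, firmly but gently (about 12 N, never over 20 N); the stop must stay on its mark, and end with the hand clear. Move the stop only with the crank, and leave the red mark and the brass fittings on the bench alone.

Things in the scene. Friction and masses are not known exactly. Their poses are not given: they have to be found in the camera images.
- rig: length-stop bench fixture, bolted down: grey base plate 170 x 400 x 15 mm. Origin on the bench top under mid-slide. Its y axis runs along the slide from the dark steel anvil (inner face y = -130, top 90 mm high) to the green gear head (top 92 mm) with the crank; x is across. Rods, screw and nut lie below 50 mm; scale bar at x = 64 to 84, top 62 mm high. Trough before the contact screw: 90 mm free
- crank_axis (a point): on the upright axis of the crank at x = 0, y = +170 mm of the rig, 133 mm above the bench (half-way up the crank's grip); its axes are the rig's. The crank has friction (0.08 N m, about 2 N at the grip) and stays where it is left. Clockwise from above drives the stop away from the anvil (+y of the rig), 20 mm a turn, once the play is used up
- grip_center (a point): centre of the crank's black upright grip, 133 mm above the bench: a cylinder 16 mm across, 48 mm tall (110 to 158 mm above the bench) that spins freely on its pin, so fingers at a fixed yaw can hold it while carrying it round. It circles the crank axis at a radius of 45 mm; the steel crank arm lies below it (top 108 mm high)
- crank (a joint): crank angle in rad, 0 at the start (arm along the rig's +x), growing clockwise seen from above; range -6 to +15.5. Between the brass nut on the screw and the stop there is 6 mm of play (0.3 turn): how much is free at the start is unknown, and after each reversal all of it must be used up before the stop moves
- stop_pointer (a point): tip of the yellow pointer of the blue stop, 65 mm above the bench; its axes are the rig's. The stop drags at 5 N in its guides, so a push shifts it through any free play; backed by the screw it withstands 30 N. At the start it is 9 to 29 mm short of the mark, on the anvil's side
- stop_face (a point): centre of the face, looking at the anvil, of the stop's upright plate (70 mm wide along the rig's x, 12 mm thick, 52 to 122 mm above the bench); this point is 103 mm above the bench. From it sticks the contact screw with a brass head 28 mm across, its front 8 to 32 mm before the plate: set differently each time, not measured, to be felt. Push it towards +y of the rig; it does not yield
- mark_line (a point): the white line on the red mark (24 x 10 x 7 mm) on the scale bar, 70 mm above the bench; its axes are the rig's. The stop is set when stop_pointer has the same y as this point in the rig's frame. The mark is held on its bar by friction only: leave it where it is
- nipple_center (a point): centre of a loose brass nipple standing on the bench, 32 mm across, 48 mm tall: leave alone
- hex_bush_center (a point): centre of a loose brass hexagon bush on the bench, 42 mm across, 30 mm tall: leave alone
- collar_center (a point): centre of a loose brass collar on the bench, 44 mm across, 26 mm tall: leave alone

How it is judged:
By the outcome, as a careful person would: the job done as asked, in the order asked, and still so for the second after the job is handed in, with the robot touching nothing.
It also fails if it takes over 72 s, if anything falls off the work surface, if the arm or the gripper's body presses on something with over 40 N, if the wrist force passes 120 N, or if a joint passes its speed limit or range.

## Working session

There is one attempt and no reset: what is moved stays moved. The work goes in short steps, Python scripts to look and compute and a shell command to move; the robot and the scene stay as the last step left them, time stands still between calls to the robot, and variables do not carry over. Pictures are saved under pics/ and viewed, about 8 in all and at most 12, crops included, and the job is handed in when it is done.

```bash
ls; mkdir -p pics; python3 - <<'E'
from bench import ctrl
import cv2,numpy as np
s=ctrl.get_state();print({k:np.round(v,4).tolist() for k,v in s.items()})
for n in("scene","top","wrist"):
    p=ctrl.camera_params(n);print(n,np.round(p["K"],1).tolist(),np.round(p["pose"],3).tolist())
    cv2.imwrite(f"pics/{n}0.png",ctrl.get_image(n)[:,:,::-1])
E
```

```text
pics
{'time': 0.0, 'joint_positions': [1.1941, 0.3218, -0.0701, 1.4517, 0.0226, 1.3708, -0.0569], 'qd': [-0.001, -0.001, -0.0007, -0.0013, 0.0002, -0.0014, 0.0003], 'joint_torque': [0.0004, -49.1289, -0.4036, -31.2525, -0.064, 0.0437, 0.0001], 'position': [0.2473, -0.6005, 0.2214], 'tool_rot': [-3.0799, -0.6097, 0.0008], 'ft_force': [0.1576, -0.6411, 0.0208], 'torque': [-0.0503, 0.0087, -0.0072], 'grip_width': 0.9985}
scene [[623.6, 0.0, 320.9], [0.0, 623.6, 228.9], [0.0, 0.0, 1.0]] [[-0.43, 0.49, -0.758, 1.371], [0.903, 0.254, -0.347, 0.282], [0.023, -0.834, -0.551, 0.64], [0.0, 0.0, 0.0, 1.0]]
top [[436.8, 0.0, 318.0], [0.0, 436.8, 235.2], [0.0, 0.0, 1.0]] [[-0.013, -0.986, 0.164, 0.539], [-0.999, 0.019, 0.032, -0.056], [-0.034, -0.163, -0.986, 0.848], [0.0, 0.0, 0.0, 1.0]]
wrist [[353.5, 0.0, 319.4], [0.0, 353.5, 230.6], [0.0, 0.0, 1.0]] [[0.381, -0.894, -0.237, 0.311], [-0.925, -0.369, -0.095, -0.574], [-0.002, 0.256, -0.967, 0.384], [0.0, 0.0, 0.0, 1.0]]
```

View pics/top0.png

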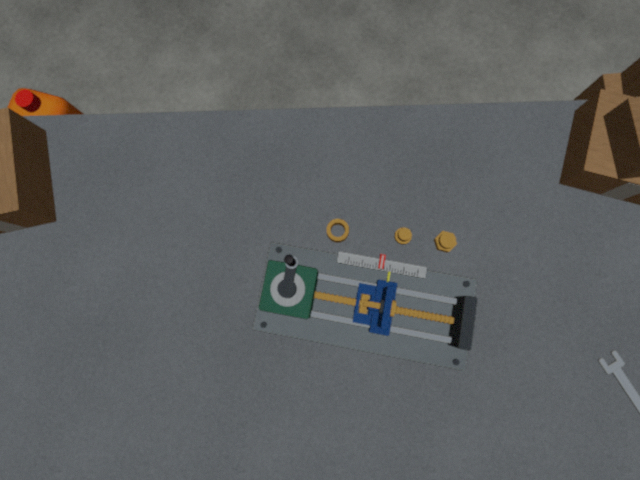

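View pics/scene0.png

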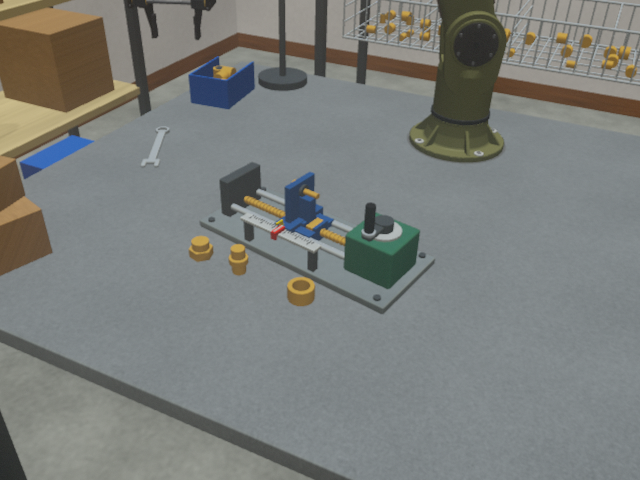

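The top view shows the green head at about (288,288), the anvil at (463,322), the grip top at (290,260), the mark at (382,262) and the pointer at (389,277). In the scene view the grip is at (370,218). Next I'll measure these.

```bash
cat > h.py <<'E'
from bench import ctrl
import cv2,numpy as np
from scipy.spatial.transform import Rotation as R
def ray(p,uv):
    d=p["pose"][:3,:3]@np.linalg.solve(p["K"],[uv[0],uv[1],1.]);return p["pose"][:3,3],d
def onz(p,uv,z):
    o,d=ray(p,uv);return o+d*(z-o[2])/d[2]
def tri(p1,u1,p2,u2):
    (a,d),(b,e)=ray(p1,u1),ray(p2,u2)
    t=np.linalg.lstsq(np.c_[d,-e],b-a,rcond=None)[0];x,y=a+t[0]*d,b+t[1]*e
    return (x+y)/2,np.linalg.norm(x-y)
def blobs(m,amin=8):
    n,l,s,c=cv2.connectedComponentsWithStats(m.astype(np.uint8));return [(s[i].tolist(),c[i].round(2).tolist(),l==i) for i in range(1,n) if s[i][4]>=amin]
def hsv(im):
    return [x.astype(int) for x in cv2.split(cv2.cvtColor(im,cv2.COLOR_RGB2HSV))]
E
python3 - <<'E'
from h import *
P={n:ctrl.camera_params(n) for n in("top","scene","wrist")}
I={n:cv2.imread(f"pics/{n}0.png")[:,:,::-1].copy() for n in("top","scene")}
T,S=P["top"],P["scene"]
B=np.array([onz(T,u,.015)[:2] for u in((278,250),(466,284),(456,362),(264,325))])
c=B.mean(0);y=(B[0]-B[1]+B[3]-B[2]);yaw=np.arctan2(-y[0],y[1])
print("bolts",B.round(4).tolist(),"c",c,"yaw",np.degrees(yaw),np.linalg.norm(B[0]-B[1]),np.linalg.norm(B[0]-B[3]))
h,s,v=hsv(I["top"])
for nm,m in dict(red=((h<6)|(h>174))&(s>150)&(v>90),yel=(h>24)&(h<34)&(s>150)&(v>90),green=(h>60)&(h<95)&(s>100),blue=(h>105)&(h<125)&(s>150)).items():
    m[:,:200]=0;m[:,500:]=0
    print("top",nm,[b[:2] for b in blobs(m)])
h,s,v=hsv(I["scene"])
for nm,m in dict(red=((h<6)|(h>174))&(s>150)&(v>90),yel=(h>24)&(h<34)&(s>150)&(v>90)).items():
    m[:170]=0
    print("sc",nm,[b[:2] for b in blobs(m)])
for n,(x0,y0,w,hh) in dict(top=(250,235,240,140),scene=(190,150,260,160)).items():
    I[n]=cv2.resize(I[n][y0:y0+hh,x0:x0+w],None,fx=3,fy=3,interpolation=2)
cv2.imwrite("pics/c1.png",cv2.resize(np.vstack([I["top"],np.pad(I["scene"],((0,0),(0,0),(0,0)))[:,:720]]),None,fx=.66,fy=.66)[:,:,::-1])
E
```

```text
bolts [[0.65, 0.0484], [0.5794, -0.3059], [0.4381, -0.2782], [0.5084, 0.0745]] c [ 0.54398274 -0.11530905] yaw -11.27377470953251 0.3612656268638824 0.14393638165787023
top red []
top yel []
top green [([259, 261, 58, 57, 1373], [289.03, 290.76])]
top blue [([354, 280, 43, 55, 1216], [376.85, 306.32])]
sc red [([271, 227, 14, 8, 31], [277.29, 230.61])]
sc yel [([276, 220, 7, 5, 13], [278.92, 221.77])]
```

View pics/c1.png

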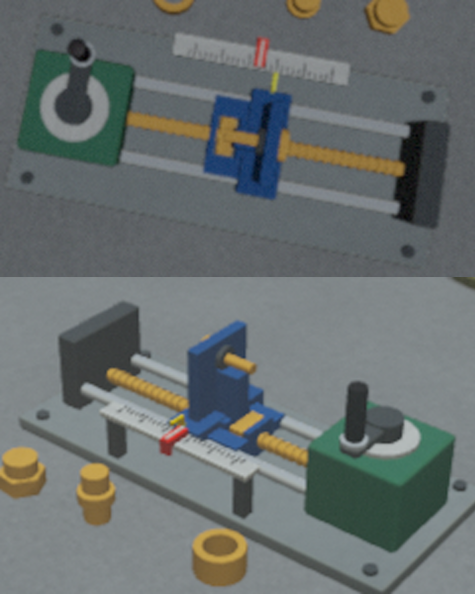

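The crop shows the grip top at top (290,259) and scene (370,205). The mark line is at top (382.3,261.3) and the pointer tip at (389.4,271.9). The contact screw passes through the plate.

```bash
cat >> h.py <<'E'
C=np.array([.54398,-.11531]);YAW=np.radians(-11.274)
Rz=np.array([[np.cos(YAW),-np.sin(YAW)],[np.sin(YAW),np.cos(YAW)]])
def rig(w): return (np.asarray(w)[:2]-C)@Rz*1000
def world(r): return C+Rz@np.asarray(r)/1000
E
python3 - <<'E'
from h import *
T,S=[ctrl.camera_params(n) for n in("top","scene")]
g,e=tri(T,(289.9,259.2),S,(370.3,204.5));print("grip top",g,e,rig(g))
print("expect",world([45,170]), "axis",world([0,170]))
print("mark",rig(onz(T,(382.3,261.3),.07)),"ptr",rig(onz(T,(389.4,271.9),.065)))
st=ctrl.get_state();M=R.from_rotvec(st["tool_rot"]).as_matrix()
tgt=np.r_[world([45,170]),.20];print("shift tool mm",M.T@(tgt-st["position"])*1000)
xt=M[:2,0];print("tool x yaw",np.degrees(np.arctan2(xt[1],xt[0])),"tilt",M[:,2])
# desired: tool x = rig x, z down
D=np.column_stack([np.r_[Rz[:,0],0],-np.r_[Rz[:,1],0],[0,0,-1]])
print("turn (tool)",R.from_matrix(M.T@D).as_rotvec())
E
```

```text
grip top [0.61522897 0.0132574  0.15770291] 0.003882078144936866 [ 44.73904272 140.01575012]
expect [0.62134685 0.04261204] axis [0.57721519 0.05140959]
mark [ 79.47144634 -14.26370854] ptr [ 63.61283347 -30.13904582]
shift tool mm [ 590.7904589  -452.23735558   22.34577429]
tool x yaw 22.393989358927847 tilt [-6.11709562e-04  1.30165695e-03 -9.99998966e-01]
turn (tool) [-1.37449075e-03  4.89732484e-04  5.87617114e-01]
```

```bash
python3 -m creep '[[[1,36,-27,0,0,0,0],[1,72,-54,0,0,0,0],[1,108,-81,0,0,0,0],[1,144,-108,0,0,0,0],[1,180,-135,0,0,0,0]]]' 
python3 -m creep '[[[1,36,-27,0,0,0,0],[1,72,-54,0,0,0,0],[1,108,-81,0,0,0,0],[1,144,-108,0,0,0,0],[1,180,-135,0,0,0,0]]]' 
python3 -m creep '[[[1,36,-27,0,0,0,0],[1,72,-54,0,0,0,0],[1,108,-81,0,0,0,0],[1,144,-108,0,0,0,0],[1,180,-135,0,0,0,0]]]' 
python3 -m creep '[[[1,20,-11,0,0,0,0.12],[1,34,-22,0,0,0,0.24],[1,34,-22,0,0,0,0.36],[1,34,-22,0,0,0,0.48],[1,34,-22,0,0,0,0.587]]]' 
python3 - <<'E'
from h import *
T=ctrl.camera_params("top")
for u in((459.6,298),(452,330)): print("anvil",rig(onz(T,u,.09)))
p=ctrl.camera_params("wrist");im=ctrl.get_image("wrist");np.save("pics/w1.npy",np.r_[p["pose"].ravel(),p["K"].ravel()])
cv2.imwrite("pics/w1.png",im[:,:,::-1]);print(ctrl.get_state()["position"])
E
```

```text
time: 0.65
position: [0.3631, -0.4058, 0.2223]
tool_rot: [-3.082, -0.61, 0.0]
ft_force: [0.6, -0.4, -0.1]
grip_width: 0.998
time: 1.15
position: [0.4781, -0.2126, 0.2225]
tool_rot: [3.081, 0.61, -0.0]
ft_force: [0.7, -1.2, 0.1]
grip_width: 1.0
time: 1.65
position: [0.5931, -0.0194, 0.2224]
tool_rot: [3.082, 0.609, -0.0]
ft_force: [0.2, -0.0, -0.3]
grip_width: 1.0
time: 2.15
position: [0.6154, 0.0127, 0.222]
tool_rot: [3.126, -0.314, -0.002]
ft_force: [0.3, -0.4, 0.2]
grip_width: 1.0
anvil [  38.60527706 -151.1158244 ]
anvil [ -16.57746324 -145.66631672]
[0.61544215 0.01247648 0.22206526]
```

View pics/w1.png

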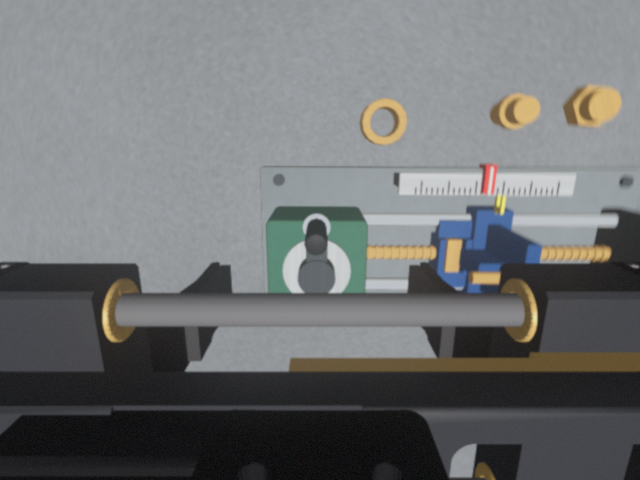

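The wrist view shows the grip top at about (316,243), the white dial centred near (317,270), the mark line at (490,179) and the pointer tip at (503,197).

```bash
python3 - <<'E'
from h import *
a=np.load("pics/w1.npy");p=dict(pose=a[:16].reshape(4,4),K=a[16:].reshape(3,3))
T,S=ctrl.camera_params("top"),ctrl.camera_params("scene")
im=cv2.imread("pics/w1.png")[:,:,::-1].copy();h,s,v=hsv(im)
sub=(v<60);sub[:212]=0;sub[262:]=0;sub[:,:300]=0;sub[:,335:]=0
print([b[:2] for b in blobs(sub)])
w=(v>165)&(s<40);w[:200]=0;w[293:]=0;w[:,:270]=0;w[:,365:]=0
print([b[:2] for b in blobs(w)])
g=(h>60)&(h<95)&(s>90);print([b[:2] for b in blobs(g,200)])
for nm,u,z in(("griptop",(316,243),.158),("dial",(317,270),.093),("gripTop_pl",(316,243),.158),("mark",(490.5,179),.07),("ptr",(502.5,197),.065),("greenTL",(270,218),.092),("greenTR",(366,218),.092)):
    q=onz(p,u,z);print(nm,q,rig(q))
print("tri grip w/scene",*tri(p,(316,243),S,(370.3,204.5)),"w/top",*tri(p,(316,243),T,(289.9,259.2)))
c=im[150:300,250:560];cv2.imwrite("pics/w1c.png",cv2.resize(c,None,fx=2.5,fy=2.5,interpolation=2)[:,:,::-1])
E
```

```text
[([307, 221, 18, 16, 76], [315.26, 227.59])]
[([303, 214, 28, 20, 181], [316.37, 221.66]), ([327, 241, 24, 52, 761], [338.96, 267.05]), ([282, 242, 24, 51, 746], [293.37, 266.96])]
[]
griptop [0.61591747 0.01504571 0.158     ] [ 45.064638   141.90415375]
dial [0.57223841 0.02375486 0.093     ] [  0.52578249 141.90594187]
gripTop_pl [0.61591747 0.01504571 0.158     ] [ 45.064638   141.90415375]
mark [ 0.6171177  -0.14239233  0.07      ] [ 77.02102557 -12.26122929]
ptr [ 0.59744455 -0.15410643  0.065     ] [ 60.017613   -27.59541007]
greenTL [0.6259116 0.0534649 0.092    ] [ 47.35491902 181.53584783]
greenTR [ 0.60966247 -0.02637924  0.092     ] [ 47.02896502 100.05570097]
tri grip w/scene [0.61594497 0.01526464 0.15856994] 0.0005783634461671958 w/top [0.61586432 0.01329412 0.15724344] 0.003609605344793647
```

View pics/w1c.png

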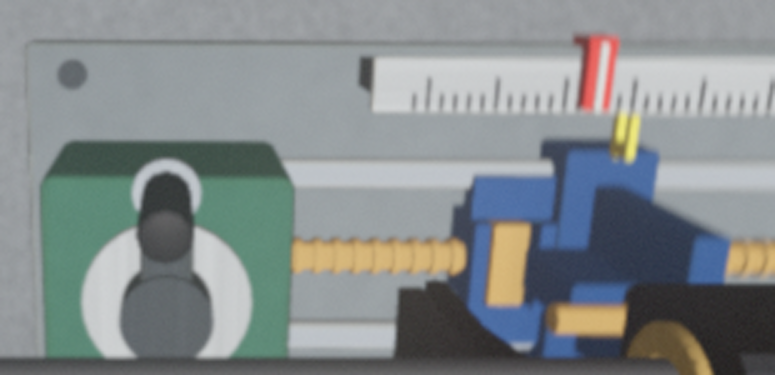

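```bash
python3 -m creep '[[[1,0,-2.4,40,0,0,0],[1,0,-2.4,80,0,0,0],[1,0,-2.4,106,0,0,0],[1,0,-2.4,106,0,0,0]]]' 25
python3 -m creep '[[[0,0,0,0,0,0,0],[0,0,0,0,0,0,0],[0,0,0,0,0,0,0],[0,0,0,0,0,0,0],[0,0,0,0,0,0,0]]]' 25
```

```text
time: 2.6
position: [0.6126, 0.0143, 0.1119]
tool_rot: [3.126, -0.305, -0.014]
ft_force: [-0.8, -0.1, -1.0]
grip_width: 0.998
time: 3.1
position: [0.6166, 0.0148, 0.1174]
tool_rot: [3.126, -0.308, 0.002]
ft_force: [0.6, 0.3, 0.1]
grip_width: 0.631
```

```bash
python3 -m creep '[[[0,0,0,0,0,0,0],[0,0,0,0,0,0,0],[0,0,0,0,0,0,0],[0,0,0,0,0,0,0],[0,0,0,0,0,0,0]]]' 25;python3 -m creep '[[[0,0,0,0,0,0,0],[0,0,0,0,0,0,0],[0,0,0,0,0,0,0]]]'
```

```text
time: 3.6
position: [0.6161, 0.0149, 0.1165]
tool_rot: [-3.126, 0.308, 0.0]
ft_force: [-0.4, 0.2, -0.2]
grip_width: 0.174
time: 3.9
position: [0.6161, 0.0148, 0.1165]
tool_rot: [-3.126, 0.308, 0.0]
ft_force: [0.3, -0.4, -0.0]
grip_width: 0.176
```

Gripped, with a width of about 15 mm. Winding the first 120°.

```bash
python3 -m creep '[[[0,-3.9,18.3,0,0,0,0],[0,-14.9,33.4,0,0,0,0],[0,-31.1,42.8,0,0,0,0],[0,-49.7,44.8,0,0,0,0],[0,-67.5,39,0,0,0,0]]]'
```

```text
time: 4.4
position: [0.543, -0.0106, 0.1165]
tool_rot: [-3.125, 0.31, -0.005]
ft_force: [7.7, 3.7, -6.0]
grip_width: 0.175
```

```bash
python3 -m creep '[[[0,-13.9,-12.5,0,0,0,0],[0,-21.5,-29.6,0,0,0,0],[0,-21.5,-48.4,0,0,0,0],[0,-13.9,-65.5,0,0,0,0],[0,0,-78,0,0,0,0]]]'
python3 -m creep '[[[0,17.8,-5.8,0,0,0,0],[0,36.4,-3.8,0,0,0,0],[0,52.6,5.6,0,0,0,0],[0,63.6,20.7,0,0,0,0],[0,67.5,39,0,0,0,0]]]'
python3 - <<'E'
from h import *
p=ctrl.camera_params("wrist");im=ctrl.get_image("wrist");st=ctrl.get_state()
print(st["position"],st["ft_force"],p["pose"][:3,3])
np.save("pics/w2.npy",np.r_[p["pose"].ravel(),p["K"].ravel()]);cv2.imwrite("pics/w2.png",im[:,:,::-1])
h,s,v=hsv(im)
for nm,m in dict(red=((h<6)|(h>174))&(s>150)&(v>90),yel=(h>24)&(h<34)&(s>150)&(v>90)).items():
    print(nm,[b[:2] for b in blobs(m)])
c=im[80:280,380:640];cv2.imwrite("pics/w2c.png",cv2.resize(c,None,fx=3,fy=3,interpolation=2)[:,:,::-1])
E
```

```text
time: 4.9
position: [0.5562, 0.0663, 0.1164]
tool_rot: [3.123, -0.306, -0.004]
ft_force: [-0.3, -6.1, 1.4]
grip_width: 0.176
time: 5.4
position: [0.6165, 0.0163, 0.1164]
tool_rot: [-3.124, 0.304, 0.001]
ft_force: [-3.4, 3.9, 2.5]
grip_width: 0.181
[0.61529595 0.01114232 0.11634622] [-4.90867155 -0.3246635   5.11839636] [0.68391302 0.00279892 0.27918293]
red [([568, 178, 23, 42, 250], [575.13, 196.05])]
yel []
```

View pics/w2c.png

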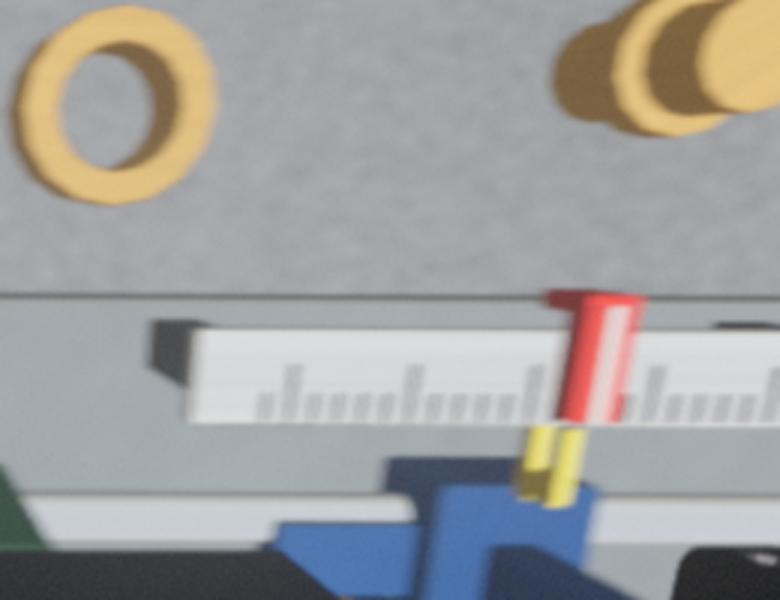

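```bash
python3 - <<'E'
from h import *
a=np.load("pics/w2.npy");p=dict(pose=a[:16].reshape(4,4),K=a[16:].reshape(3,3))
q=lambda x,y:(380+x/3,80+y/3)
for nm,u,z in(("markfar",q(620,308),.07),("marknear",q(604,418),.07),("ptr right",q(572,430),.065),("ptr mid",q(556,430),.065),("ptr base right",q(558,500),.065),("scale10ticks",q(293,368),.062),("..",q(655,368),.062)): print(nm,rig(onz(p,u,z)))
E
```

```text
markfar [ 88.37160294 -14.03489909]
marknear [ 66.18359097 -15.15441422]
ptr right [ 62.46575447 -12.80238434]
ptr mid [62.45627481 -9.48848044]
ptr base right [ 47.2568489  -12.65378014]
scale10ticks [74.79557568 45.19060167]
.. [ 74.99909314 -29.71565055]
```

The stop is now about 2 mm past the mark. I'll wind another 120°, settle and measure.

```bash
python3 -m creep '[[[0,-3.9,18.3,0,0,0,0],[0,-14.9,33.4,0,0,0,0],[0,-31.1,42.8,0,0,0,0],[0,-49.7,44.8,0,0,0,0],[0,-67.5,39,0,0,0,0]]]'
python3 -m creep '[[[0,0,0,0,0,0,0],[0,0,0,0,0,0,0],[0,0,0,0,0,0,0],[0,0,0,0,0,0,0]]]'
cat >> h.py <<'E'
def look(n):
    p=ctrl.camera_params("wrist");im=ctrl.get_image("wrist")
    np.save(f"pics/{n}.npy",np.r_[p["pose"].ravel(),p["K"].ravel()]);cv2.imwrite(f"pics/{n}.png",im[:,:,::-1])
    h,s,v=hsv(im)
    for nm,m,z in(("red",((h<8)|(h>172))&(s>120)&(v>70),.07),("yel",(h>24)&(h<34)&(s>110)&(v>70),.065)):
        for b in blobs(m,12):
            ys,xs=np.nonzero(b[2]);k=ys<ys.min()+3
            print(nm,b[:2],"top end",xs[k].min(),xs[k].max(),ys.min(),"rig L/R:",rig(onz(p,(xs[k].min(),ys.min()+1),z)).round(1),rig(onz(p,(xs[k].max(),ys.min()+1),z)).round(1))
    return p,im
E
python3 - <<'E'
from h import *
p,im=look("w3");st=ctrl.get_state();print(st["position"],rig(st["position"]),st["ft_force"])
E
```

```text
time: 5.95
position: [0.543, -0.0106, 0.1165]
tool_rot: [-3.125, 0.311, -0.006]
ft_force: [8.3, 4.9, -6.3]
grip_width: 0.174
time: 6.35
position: [0.5428, -0.0102, 0.1164]
tool_rot: [-3.126, 0.308, 0.0]
ft_force: [0.2, 2.9, -1.4]
grip_width: 0.18
red ([510, 54, 30, 51, 698], [523.59, 75.61]) top end 519 539 54 rig L/R: [89.8 -5. ] [ 89.8 -15.8]
yel ([493, 110, 14, 28, 220], [499.94, 122.48]) top end 495 506 110 rig L/R: [61.4  2. ] [61.4 -4.4]
[ 0.54278283 -0.01023532  0.11646395] [-21.71629128 102.81305048] [ 1.04544545  3.1474063  -1.23632548]
```

```bash
python3 - <<'E'
import cv2
c=cv2.imread("pics/w3.png")[40:160,440:580];cv2.imwrite("pics/w3c.png",cv2.resize(c,None,fx=5,fy=5,interpolation=2))
E
```

```text
(no output)
```

View pics/w3c.png

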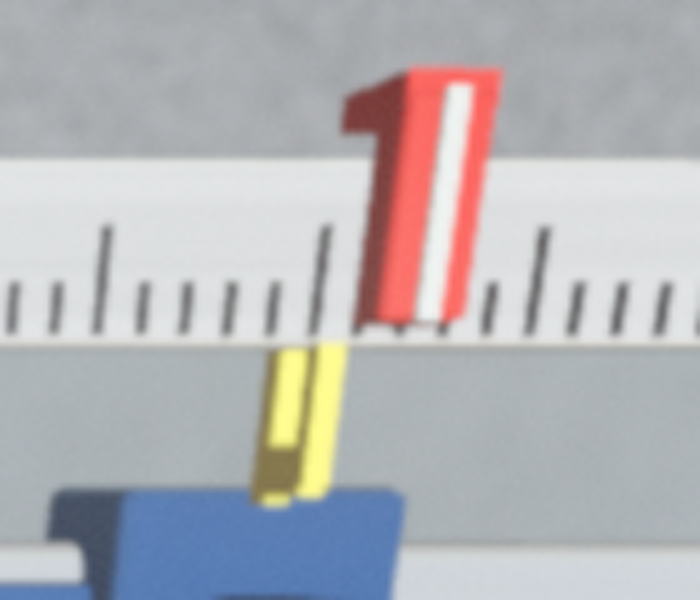

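```bash
python3 - <<'E'
from h import *
a=np.load("pics/w3.npy");p=dict(pose=a[:16].reshape(4,4),K=a[16:].reshape(3,3))
q=lambda x,y:(440+x/5,40+y/5)
for nm,u,z in(("markfar",q(460,85),.07),("marknear",q(428,320),.07),("ptr L",q(316,346),.065),("ptr R",q(347,346),.065),("ptr base",q(311,495),.065),("tick far",q(110,226),.062),("tick",q(545,228),.062),("tick near",q(532,333),.062)): print(nm,rig(onz(p,u,z)).round(2))
E
```

```text
markfar [ 88.85 -12.2 ]
marknear [ 64.79 -12.32]
ptr L [62.39 -2.63]
ptr R [62.39 -6.19]
ptr base [45.82 -4.24]
tick far [75.66 21.24]
tick [ 75.44 -28.65]
tick near [ 64.04 -29.03]
```

The pointer stands 7.9 mm past the mark. I'll wind back 216° first; the total needed is about 249°.

```bash
python3 -m creep '[[[0,17.8,5.8,0,0,0,0],[0,36.4,3.8,0,0,0,0],[0,52.6,-5.6,0,0,0,0],[0,63.6,-20.7,0,0,0,0],[0,67.5,-39,0,0,0,0]]]'
python3 -m creep '[[[0,-3.9,-18.3,0,0,0,0],[0,-14.9,-33.4,0,0,0,0],[0,-31.1,-42.8,0,0,0,0],[0,-49.7,-44.8,0,0,0,0],[0,-49.7,-44.8,0,0,0,0]]]'
python3 -m creep '[[[0,0,0,0,0,0,0],[0,0,0,0,0,0,0],[0,0,0,0,0,0,0]]]'
cat >> h.py <<'E'
def gap(p,im,y0=-12.3):
    """pointer y and mark-line y (rig): project rows of constant x, split by colour along y"""
    M=np.linalg.inv(p["pose"]);ys=np.arange(-30,15,.1)
    def strip(x,z):
        w=np.array([np.r_[world([x,y]),z] for y in ys]);c=w@M[:3,:3].T+M[:3,3];u=c@p["K"].T
        uv=(u[:,:2]/u[:,2:]).astype(np.float32)
        return cv2.remap(im,uv[:,0],uv[:,1],cv2.INTER_LINEAR)[:,0].astype(int)
    out=[]
    for x in(70,74,78,82):
        a=strip(x,.07);red=a[:,0]-a[:,1];r=np.nonzero(red>60)[0]
        k=slice(r[0],r[-1]);w=np.clip(a[k,1]-130,0,None);out.append((ys[k]*w).sum()/w.sum() if w.sum() else np.nan)
    pt=[]
    for x in(52,55,58,60):
        a=strip(x,.065);m=(a[:,0]-a[:,2]>90)&(a[:,0]>190)
        n,l,s,c=cv2.connectedComponentsWithStats(m[:,None].astype(np.uint8))
        pt.append([(round(ys[t[1]],1),round(ys[t[1]+t[3]-1],1)) for t in s[1:] if t[3]>8])
    print("mark",np.round(out,2),"ptr runs",pt)
E
python3 - <<'E'
from h import *
a=np.load("pics/w3.npy");gap(dict(pose=a[:16].reshape(4,4),K=a[16:].reshape(3,3)),cv2.imread("pics/w3.png")[:,:,::-1].copy())
p,im=look("w4");gap(p,im);st=ctrl.get_state();print(st["position"],rig(st["position"]))
E
```

```text
time: 6.9
position: [0.6157, 0.0124, 0.1163]
tool_rot: [3.123, -0.312, -0.006]
ft_force: [-7.8, -2.0, 4.7]
grip_width: 0.176
time: 7.4
position: [0.5739, 0.0689, 0.1165]
tool_rot: [3.125, -0.305, -0.003]
ft_force: [-1.7, 1.9, -0.9]
grip_width: 0.177
time: 7.7
position: [0.5763, 0.0688, 0.1164]
tool_rot: [-3.126, 0.308, 0.001]
ft_force: [-1.0, 3.3, 0.1]
grip_width: 0.173
mark [-12.13 -12.09 -12.09 -12.  ] ptr runs [[(np.float64(-5.3), np.float64(-2.6)), (np.float64(-1.3), np.float64(1.5))], [(np.float64(-5.4), np.float64(-2.6)), (np.float64(-1.5), np.float64(1.6))], [(np.float64(-5.4), np.float64(-2.6)), (np.float64(-1.5), np.float64(1.6))], [(np.float64(-5.4), np.float64(-2.6)), (np.float64(-1.5), np.float64(1.6))]]
yel ([636, 146, 4, 14, 38], [638.03, 153.47]) top end 638 639 146 rig L/R: [58.7 -0.8] [58.7 -1.4]Traceback (most recent call last):
  File "<stdin>", line 3, in <module>
  File "h.py", line 39, in gap
    k=slice(r[0],r[-1]);w=np.clip(a[k,1]-130,0,None);out.append((ys[k]*w).sum()/w.sum() if w.sum() else np.nan)
            ~^^^
IndexError: index 0 is out of bounds for axis 0 with size 0
```

```bash
python3 -m creep '[[[0,-9,3.5,0,0,0,0],[0,-17.8,5.8,0,0,0,0],[0,-17.8,5.8,0,0,0,0],[0,-17.8,5.8,0,0,0,0]]]'
python3 -m creep '[[[0.6,0,0,0,0,0,0],[0.6,0,0,0,0,0,0],[0.6,0,0,0,0,0,0],[0.6,0,0,0,0,0,0],[0.6,0,0,0,0,0,0]]]'
python3 -m creep '[[[0.6,0,0,-30,0,0,0],[0.6,0,0,-64,0,0,0],[0.6,20,45,-64,0,0,0],[0.6,40,90,-64,0,0,0],[0.6,62,135,-64,0,0,0]]]'
python3 -m creep '[[[0.6,0,40,0,0,0,0],[0.6,0,55,0,0,0,0],[0.6,0,55,0,0,0,0],[0.6,0,55,0,0,0,0],[0.6,0,55,0,0,0,0]]]'
python3 - <<'E'
from h import *
p,im=look("w5")
st=ctrl.get_state();print(st["position"],rig(st["position"]),p["pose"][:3,3],rig(p["pose"][:3,3]))
try: gap(p,im)
except Exception as e: print(e)
E
```

```text
time: 8.15
position: [0.5569, 0.0663, 0.1165]
tool_rot: [3.126, -0.308, -0.002]
ft_force: [-3.3, 3.4, 0.8]
grip_width: 0.18
time: 8.65
position: [0.5577, 0.0659, 0.1166]
tool_rot: [3.126, -0.308, 0.0]
ft_force: [0.9, 0.6, 0.4]
grip_width: 0.534
time: 9.15
position: [0.5924, -0.0798, 0.1813]
tool_rot: [3.126, -0.306, 0.002]
ft_force: [1.3, 0.5, -0.6]
grip_width: 0.602
time: 9.65
position: [0.5818, -0.129, 0.1808]
tool_rot: [-3.126, 0.301, -0.001]
ft_force: [0.0, 0.8, 0.3]
grip_width: 0.6
red ([322, 161, 12, 33, 155], [327.44, 175.95]) top end 323 332 161 rig L/R: [90.1 -8.2] [ 90.1 -15.1]
[ 0.58173522 -0.1291626   0.1807595 ] [39.73487601 -6.20410611] [ 0.64906163 -0.1421354   0.34360731] [108.29831367  -5.76418054]
mark [-11.64 -11.71 -11.87 -11.91] ptr runs [[(np.float64(-12.5), np.float64(-10.8))], [(np.float64(-12.0), np.float64(-10.9))], [(np.float64(-11.9), np.float64(-10.9))], [(np.float64(-11.9), np.float64(-10.8))]]
```

View pics/w5.png

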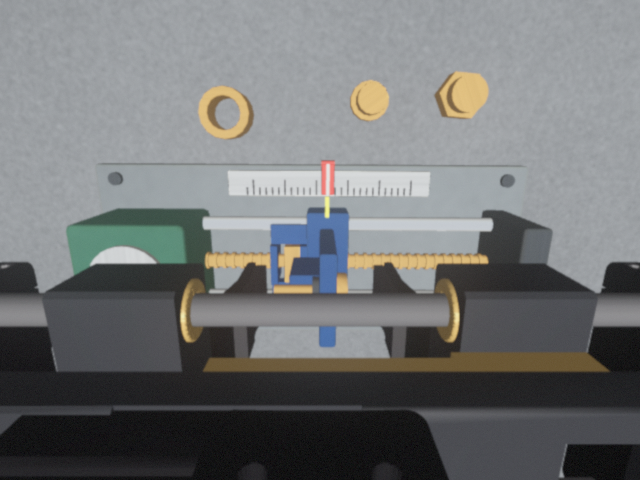

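The pointer tip at (327,197) looks nearly level with the line at (328,178). I'll zoom in to be sure.

```bash
python3 - <<'E'
from h import *
ims=[ctrl.get_image("wrist").astype(float) for _ in range(4)]
p=ctrl.camera_params("wrist");im=np.mean(ims,0).astype(np.uint8)
np.save("pics/w6.npy",np.r_[p["pose"].ravel(),p["K"].ravel()]);cv2.imwrite("pics/w6.png",im[:,:,::-1]);gap(p,im)
for r in range(163,196,3): print(r,"line",[int(x) for x in im[r,320:336,1]])
for r in range(196,214,2): print(r,"ptr",[int(x[0])-int(x[2]) for x in im[r,320:336]])
# subpixel centroids
L=[];Q=[]
for r in range(166,190):
    c=np.arange(324,333);w=np.clip(im[r,c,1].astype(float)-120,0,None);u=(c*w).sum()/w.sum();L.append(rig(onz(p,(u,r),.07)))
for r in range(199,211):
    c=np.arange(322,333);w=np.clip(im[r,c,0].astype(float)-im[r,c,2]-40,0,None);u=(c*w).sum()/w.sum();Q.append(rig(onz(p,(u,r),.065)))
L,Q=np.array(L),np.array(Q);print(np.polyfit(L[:,0],L[:,1],1),L.mean(0),np.polyfit(Q[:,0],Q[:,1],1),Q.mean(0),L.std(0),Q.std(0))
cv2.imwrite("pics/w6c.png",cv2.resize(im[155:220,300:360],None,fx=9,fy=9,interpolation=2)[:,:,::-1])
E
```

```text
mark [-12.87 -13.   -13.01 -13.12] ptr runs [[(np.float64(-13.3), np.float64(-12.0))], [(np.float64(-13.1), np.float64(-12.3))], [], []]
163 line [137, 129, 126, 129, 136, 149, 159, 157, 146, 133, 127, 127, 135, 146, 156, 161]
166 line [133, 125, 128, 140, 165, 199, 219, 215, 190, 155, 133, 128, 132, 142, 156, 160]
169 line [134, 124, 127, 138, 167, 201, 220, 215, 187, 153, 132, 127, 129, 142, 157, 165]
172 line [164, 135, 128, 138, 167, 201, 220, 214, 186, 152, 132, 132, 149, 177, 203, 212]
175 line [164, 135, 128, 140, 169, 202, 221, 214, 183, 150, 130, 131, 151, 181, 206, 214]
178 line [160, 133, 127, 139, 168, 203, 223, 215, 183, 146, 129, 130, 150, 178, 201, 209]
181 line [156, 130, 126, 139, 169, 203, 223, 212, 180, 146, 128, 130, 150, 182, 206, 212]
184 line [155, 130, 126, 141, 170, 204, 223, 211, 180, 145, 128, 129, 150, 182, 206, 211]
187 line [157, 131, 127, 141, 171, 204, 222, 211, 180, 146, 128, 131, 147, 167, 193, 206]
190 line [157, 129, 124, 140, 171, 205, 223, 211, 179, 145, 126, 123, 126, 136, 165, 193]
193 line [162, 131, 124, 139, 171, 206, 223, 210, 175, 139, 124
[... 188 characters left out ...]
2, 28, 65, 91, 91, 70, 36, 3, -9, -10, -10, -10, -10, -11]
202 ptr [-10, -9, 2, 28, 65, 90, 90, 67, 34, 3, -9, -9, -10, -9, -9, -9]
204 ptr [-10, -8, 1, 31, 65, 90, 90, 67, 32, 1, -9, -9, -9, -10, -10, -9]
206 ptr [-12, -10, 1, 30, 66, 91, 91, 68, 31, 0, -10, -11, -10, -10, -11, -11]
208 ptr [-22, -19, -1, 36, 76, 95, 94, 76, 36, -2, -20, -21, -20, -21, -21, -22]
210 ptr [-26, -22, -2, 42, 82, 96, 94, 78, 36, -6, -23, -25, -26, -25, -25, -25]
212 ptr [-36, -32, -9, 37, 80, 95, 94, 75, 30, -14, -33, -35, -34, -34, -34, -34]
[ 4.34673376e-03 -1.37604781e+01] [ 78.38898554 -13.41974206] [-9.92605650e-04 -1.26221223e+01] [ 56.38977675 -12.6780951 ] [5.30032355 0.08437035] [2.79919844 0.01198473]
```

View pics/w6c.png

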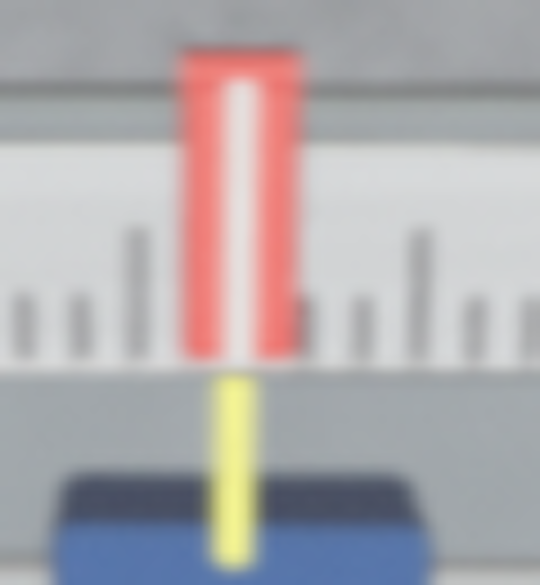

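The pointer stands about 0.5 mm on the crank side of the line, and the screw count predicts 0.65 mm. I'll re-grip and wind back a further 8.5° or so.

```bash
python3 -m creep '[[[0.6,-20,-45,0,0,0,0],[0.6,-40,-90,0,0,0,0],[0.6,-55,-135,0,0,0,0],[0.6,-62,-175,0,0,0,0],[0.6,-62,-190,0,0,0,0]]]'
python3 -m creep '[[[0.6,0,0,0,0,0,0],[0.6,0,0,0,0,0,0],[0.6,0,0,30,0,0,0],[0.6,0,0,64,0,0,0],[0.6,0,0,64,0,0,0]]]'
python3 -m creep '[[[0,0,0,0,0,0,0],[0,0,0,0,0,0,0],[0,0,0,0,0,0,0],[0,0,0,0,0,0,0],[0,0,0,0,0,0,0]]]'
python3 -m creep '[[[0,0,0,0,0,0,0],[0,0,0,0,0,0,0],[0,0,0,0,0,0,0],[0,0,0,0,0,0,0],[0,0,0,0,0,0,0]]]'
```

```text
time: 10.4
position: [0.5565, 0.0728, 0.1812]
tool_rot: [-3.126, 0.295, -0.001]
ft_force: [-0.2, 0.2, -0.3]
grip_width: 0.597
time: 10.9
position: [0.554, 0.063, 0.112]
tool_rot: [3.123, -0.313, -0.014]
ft_force: [-1.1, -0.5, -0.8]
grip_width: 0.601
time: 11.4
position: [0.5579, 0.0663, 0.1173]
tool_rot: [3.126, -0.308, 0.002]
ft_force: [0.8, -0.5, 0.4]
grip_width: 0.229
time: 11.9
position: [0.5578, 0.0662, 0.117]
tool_rot: [3.126, -0.308, 0.001]
ft_force: [-1.1, -0.1, 4.9]
grip_width: 0.178
```

```bash
python3 -m creep '[[[0,-2.8,2,0,0,0,0],[0,-5.5,3.7,0,0,0,0],[0,-5.5,3.7,0,0,0,0],[0,-5.5,3.7,0,0,0,0],[0,-5.5,3.7,0,0,0,0]]]'
python3 -m creep '[[[0.6,0,0,0,0,0,0],[0.6,0,0,0,0,0,0],[0.6,0,0,0,0,0,0],[0.6,0,0,0,0,0,0],[0.6,0,0,0,0,0,0]]]'
python3 -m creep '[[[0.6,0,0,-30,0,0,0],[0.6,0,0,-64,0,0,0],[0.6,20,45,-64,0,0,0],[0.6,40,90,-64,0,0,0],[0.6,67,135,-64,0,0,0]]]'
python3 -m creep '[[[0.6,0,40,0,0,0,0],[0.6,0,56,0,0,0,0],[0.6,0,56,0,0,0,0],[0.6,0,56,0,0,0,0],[0.6,0,56,0,0,0,0]]]'
python3 -m creep '[[[0.6,0,0,0,0,0,0],[0.6,0,0,0,0,0,0],[0.6,0,0,0,0,0,0],[0.6,0,0,0,0,0,0],[0.6,0,0,0,0,0,0]]]'
cat >> h.py <<'E'
def fine(n):
    im=np.mean([ctrl.get_image("wrist").astype(float) for _ in range(4)],0);p=ctrl.camera_params("wrist")
    cv2.imwrite(f"pics/{n}.png",im[:,:,::-1]);i8=im.astype(np.uint8);h,s,v=hsv(i8)
    b=max(blobs(((h<8)|(h>172))&(s>100)&(v>90)),key=lambda b:b[0][4])[0];x0,y0,w,hh=b[:4]
    def cen(r,val,base):
        c=np.arange(x0-3,x0+w+3);g=np.clip(val[r,c]-base,0,None);return (c*g).sum()/g.sum()
    G=im[:,:,1].copy();G[:,:x0+2]=0;G[:,x0+w-2:]=0
    L=np.array([rig(onz(p,(cen(r,G,150),r),.07)) for r in range(y0+6,y0+hh-5)])
    Y=im[:,:,0]-im[:,:,2]
    Q=np.array([rig(onz(p,(cen(r,Y,20),r),.065)) for r in range(y0+hh+4,y0+hh+14)])
    print("line",L.mean(0),L[:,1].std(),"ptr",Q.mean(0),Q[:,1].std(),"past by mm",Q[:,1].mean()-L[:,1].mean(),b)
E
python3 - <<'E'
from h import *
fine("w7");print(rig(ctrl.camera_params("wrist")["pose"][:3,3]))
E
```

```text
time: 12.4
position: [0.5517, 0.0636, 0.117]
tool_rot: [3.126, -0.308, 0.001]
ft_force: [2.0, -0.6, 6.3]
grip_width: 0.176
time: 12.9
position: [0.551, 0.0638, 0.1161]
tool_rot: [3.126, -0.307, -0.001]
ft_force: [0.5, 0.2, -0.7]
grip_width: 0.536
time: 13.4
position: [0.5899, -0.081, 0.1812]
tool_rot: [3.126, -0.306, 0.001]
ft_force: [0.2, 0.2, 0.7]
grip_width: 0.602
time: 13.9
position: [0.5795, -0.131, 0.1808]
tool_rot: [-3.126, 0.301, -0.001]
ft_force: [0.4, 0.2, 0.6]
grip_width: 0.601
time: 14.4
position: [0.5791, -0.1343, 0.1806]
tool_rot: [3.126, -0.308, 0.0]
ft_force: [0.2, 0.1, 0.3]
grip_width: 0.601
line [ 78.15545943 -11.86841089] 0.009357060585909596 ptr [ 57.86777888 -12.05956058] 0.010252184022047606 past by mm -0.19114968506317176 [314, 159, 12, 33, 215]
[106.70440364 -11.71432009][ WARN:0@3.151] global loadsave.cpp:1063 imwrite_ Unsupported depth image for selected encoder is fallbacked to CV_8U.
```

The setting is within about 0.2 mm. Next I'll locate the face and head for the push.

```bash
python3 - <<'E'
from h import *
T=ctrl.camera_params("top")
im=cv2.imread("pics/top0.png")[:,:,::-1].copy();h,s,v=hsv(im);m=(h>12)&(h<24)&(s>120)&(v>80);m[:,:355]=0;m[:,402:]=0;m[:290]=0;m[330:]=0
for b in blobs(m): print("top brass",b[:2],rig(onz(T,b[1],.103)))
p=ctrl.camera_params("wrist")
im=cv2.imread("pics/w7.png")[:,:,::-1].copy();h,s,v=hsv(im)
m=(h>105)&(h<125)&(s>120);m[:285]=0;m[380:]=0
for b in blobs(m,20): print("blue",b[:2],[rig(onz(p,(x,b[1][1]),.122)).round(1).tolist() for x in(b[0][0],b[0][0]+b[0][2])])
m=(h>10)&(h<24)&(s>100)&(v>80);m[:255]=0;m[300:]=0
for b in blobs(m,20): print("brass",b[:2],rig(onz(p,(b[0][0]+b[0][2],b[1][1]),.115)))
st=ctrl.get_state();print(rig(st["position"]),st["position"],st["ft_force"])
E
```

```text
top brass ([359, 294, 22, 19, 201], [366.87, 303.77]) [0.09871734 2.75136844]
top brass ([391, 301, 11, 15, 97], [395.25, 308.99]) [  0.21913983 -45.19276303]
blue ([312, 285, 15, 7, 101], [319.28, 287.98]) [[8.0, -6.7], [8.0, -16.9]]
blue ([313, 327, 15, 17, 246], [319.86, 335.0]) [[-27.7, -7.2], [-27.7, -17.8]]
brass ([198, 255, 65, 12, 659], [229.77, 259.62]) [25.79080144 26.80410871]
brass ([273, 255, 15, 25, 169], [279.42, 261.96]) [24.0994622  9.7666367]
brass ([343, 255, 139, 12, 1366], [410.25, 259.46]) [  25.92125861 -122.77051552]
brass ([330, 272, 9, 21, 186], [333.94, 282.16]) [  9.2311871  -25.34331146]
brass ([182, 279, 22, 21, 278], [192.25, 289.04]) [ 4.0496208  68.91576806]
brass ([436, 280, 22, 20, 272], [446.9, 289.1]) [   4.02110134 -108.57782127]
brass ([266, 284, 38, 9, 336], [284.83, 287.98]) [ 4.85681907 -0.96897394]
[ 38.07493113 -11.87974597] [ 0.57899771 -0.1344042   0.18051253] [-0.58320019 -0.01804232 -0.62792353]
```

```bash
python3 -m creep '[[[0,-20,45,0,0,0,0],[0,-38,85,0,0,0,0],[0,-38,93,0,0,0,0],[0,-38,93,0,0,0,0],[0,-38,93,0,0,0,0]]]' 30
python3 -m creep '[[[0,0,0,0,0,0,0],[0,0,0,0,0,0,0],[0,0,0,30,0,0,0],[0,0,0,60,0,0,0],[0,0,0,86,0,0,0]]]'
python3 -m creep '[[[0,0,0,0,0,0,0],[0,0,0,0,0,0,0],[0,0,0,0,0,0,0],[0,0,0,0,0,0,0]]]'
python3 -c "
from h import *
print(rig(ctrl.get_state()['position']),ctrl.get_state()['ft_force']@np.r_[Rz[:,1],0])"
```

```text
time: 15.1
position: [0.5244, -0.2168, 0.1807]
tool_rot: [-3.126, 0.306, -0.001]
ft_force: [-1.2, 0.5, -0.9]
grip_width: 0.231
time: 15.6
position: [0.5239, -0.217, 0.0933]
tool_rot: [-3.127, 0.305, 0.0]
ft_force: [0.1, -0.6, -0.3]
grip_width: 0.008
time: 16.0
position: [0.5249, -0.2184, 0.0963]
tool_rot: [3.125, -0.307, 0.004]
ft_force: [-0.2, -0.8, -0.3]
grip_width: 0.006
[   1.42627704 -104.85211726] -0.8022541894270488
```

```bash
python3 -m creep '[[[0,-1.4,-8,0,0,0,0],[0,-1.4,-16,0,0,0,0],[0,-1.4,-24,0,0,0,0],[0,-1.4,-32,0,0,0,0],[0,-1.4,-35,0,0,0,0]]]'
python3 -m creep '[[[0,0,-3,0,0,0,0],[0,0,-6,0,0,0,0],[0,0,-8,0,0,0,0],[0,0,-10,0,0,0,0],[0,0,-10,0,0,0,0]]]'
python3 -m creep '[[[0,0,-2,0,0,0,0],[0,0,-4,0,0,0,0],[0,0,-6,0,0,0,0],[0,0,-8,0,0,0,0],[0,0,-8,0,0,0,0]]]'
```

```text
time: 16.5
position: [0.5295, -0.1818, 0.0946]
tool_rot: [-3.126, 0.305, -0.0]
ft_force: [0.6, -0.3, 1.2]
grip_width: 0.009
time: 17.0
position: [0.5311, -0.1735, 0.0945]
tool_rot: [-3.126, 0.307, 0.0]
ft_force: [0.6, 0.6, -0.4]
grip_width: 0.001
time: 17.5
position: [0.5327, -0.1654, 0.0946]
tool_rot: [-3.126, 0.307, -0.0]
ft_force: [0.0, 0.8, 0.1]
grip_width: 0.011
```

```bash
cat > f.py <<'E'
from h import *
s=ctrl.get_state();print("rig",rig(s["position"]).round(2),"Fy",round(float(s["ft_force"]@np.r_[Rz[:,1],0]),2),"t",s["time"])
E
python3 f.py
python3 -m creep '[[[0,0,-0.5,0,0,0,0],[0,0,-1,0,0,0,0],[0,0,-1.5,0,0,0,0],[0,0,-2,0,0,0,0],[0,0,-2,0,0,0,0]]]' >/dev/null;python3 f.py
```

```text
rig [ -1.3  -51.35] Fy 0.82 t 17.5
rig [ -1.29 -49.77] Fy 0.86 t 18.0
```

```bash
python3 -m creep '[[[0,0,-0.5,0,0,0,0],[0,0,-1,0,0,0,0],[0,0,-1.5,0,0,0,0],[0,0,-2,0,0,0,0],[0,0,-2,0,0,0,0]]]' >/dev/null;python3 f.py
```

```text
rig [ -1.31 -47.71] Fy -0.22 t 18.5
```

```bash
python3 -m creep '[[[0,0,-0.5,0,0,0,0],[0,0,-1,0,0,0,0],[0,0,-1.5,0,0,0,0],[0,0,-2,0,0,0,0],[0,0,-2,0,0,0,0]]]' >/dev/null;python3 f.py
```

```text
rig [ -1.31 -45.73] Fy 0.94 t 19.0
```

```bash
python3 -m creep '[[[0,0,-0.5,0,0,0,0],[0,0,-1,0,0,0,0],[0,0,-1.5,0,0,0,0],[0,0,-1.5,0,0,0,0]]]' >/dev/null;python3 f.py
```

```text
rig [ -1.32 -44.17] Fy -0.69 t 19.4
```

```bash
python3 -m creep '[[[0,0,-0.5,0,0,0,0],[0,0,-1,0,0,0,0],[0,0,-1.5,0,0,0,0],[0,0,-1.5,0,0,0,0]]]' >/dev/null;python3 f.py
```

```text
rig [ -1.3  -42.69] Fy 0.52 t 19.8
```

```bash
python3 -m creep '[[[0,0,-0.4,0,0,0,0],[0,0,-0.8,0,0,0,0],[0,0,-1.2,0,0,0,0],[0,0,-1.2,0,0,0,0]]]' >/dev/null;python3 f.py
```

```text
rig [ -1.31 -41.56] Fy 0.64 t 20.2
```

```bash
python3 -m creep '[[[0,0,-0.4,0,0,0,0],[0,0,-0.8,0,0,0,0],[0,0,-1.2,0,0,0,0],[0,0,-1.2,0,0,0,0]]]' >/dev/null;python3 f.py
```

```text
rig [ -1.28 -40.33] Fy -0.06 t 20.6
```

```bash
python3 -m creep '[[[0,0,-0.4,0,0,0,0],[0,0,-0.8,0,0,0,0],[0,0,-1.2,0,0,0,0],[0,0,-1.2,0,0,0,0]]]' >/dev/null;python3 f.py
```

```text
rig [ -1.31 -39.12] Fy -0.6 t 21.0
```

```bash
python3 -m creep '[[[0,0,-0.4,0,0,0,0],[0,0,-0.8,0,0,0,0],[0,0,-1.2,0,0,0,0],[0,0,-1.2,0,0,0,0]]]' >/dev/null;python3 f.py
```

```text
rig [ -1.3  -37.93] Fy -0.28 t 21.4
```

```bash
python3 -m creep '[[[0,0,-0.4,0,0,0,0],[0,0,-0.8,0,0,0,0],[0,0,-1.2,0,0,0,0],[0,0,-1.2,0,0,0,0]]]' >/dev/null;python3 f.py
```

```text
rig [ -1.31 -36.73] Fy -0.45 t 21.8
```

```bash
python3 -m creep '[[[0,0,-0.4,0,0,0,0],[0,0,-0.8,0,0,0,0],[0,0,-1.2,0,0,0,0],[0,0,-1.2,0,0,0,0]]]' >/dev/null;python3 f.py
```

```text
rig [ -1.31 -35.77] Fy -0.44 t 22.2
```

```bash
python3 -m creep '[[[0,0,-0.3,0,0,0,0],[0,0,-0.6,0,0,0,0],[0,0,-0.9,0,0,0,0],[0,0,-0.9,0,0,0,0]]]' >/dev/null;python3 f.py
```

```text
rig [ -1.35 -35.55] Fy -3.59 t 22.6
```

Contact felt, with a stiffness of roughly 4 N/mm of command. Now building up to 12 N.

```bash
python3 -m creep '[[[0,0,-0.3,0,0,0,0],[0,0,-0.6,0,0,0,0],[0,0,-0.9,0,0,0,0],[0,0,-0.9,0,0,0,0],[0,0,-0.9,0,0,0,0]]]' >/dev/null;python3 f.py
```

```text
rig [ -1.32 -35.36] Fy -5.07 t 23.1
```

```bash
python3 -m creep '[[[0,0,-0.3,0,0,0,0],[0,0,-0.6,0,0,0,0],[0,0,-0.9,0,0,0,0],[0,0,-0.9,0,0,0,0],[0,0,-0.9,0,0,0,0]]]' >/dev/null;python3 f.py
```

```text
rig [ -1.35 -35.35] Fy -7.38 t 23.6
```

```bash
python3 -m creep '[[[0,0,-0.4,0,0,0,0],[0,0,-0.8,0,0,0,0],[0,0,-1.2,0,0,0,0],[0,0,-1.2,0,0,0,0],[0,0,-1.2,0,0,0,0]]]' >/dev/null;python3 f.py
```

```text
rig [ -1.32 -35.31] Fy -9.76 t 24.1
```

```bash
python3 -m creep '[[[0,0,-0.4,0,0,0,0],[0,0,-0.8,0,0,0,0],[0,0,-1.1,0,0,0,0],[0,0,-1.1,0,0,0,0],[0,0,-1.1,0,0,0,0]]]' >/dev/null;python3 f.py
```

```text
rig [ -1.38 -35.25] Fy -9.93 t 24.6
```

```bash
for i in 1 2 3 4; do python3 -m creep '[[[0,0,0,0,0,0,0]]]' >/dev/null;python3 f.py; done
```

```text
rig [ -1.32 -35.29] Fy -10.65 t 24.7
rig [ -1.34 -35.26] Fy -11.64 t 24.8
rig [ -1.35 -35.28] Fy -11.34 t 24.9
rig [ -1.36 -35.26] Fy -10.49 t 25.0
```

~11 N; adding 0.8 mm to reach 12–13 N, then holding.

```bash
python3 -m creep '[[[0,0,-0.4,0,0,0,0],[0,0,-0.8,0,0,0,0],[0,0,-0.8,0,0,0,0]]]' >/dev/null; python3 f.py; for i in 1 2 3 4; do python3 -m creep '[[[0,0,0,0,0,0,0],[0,0,0,0,0,0,0]]]' >/dev/null;python3 f.py; done
```

```text
rig [ -1.36 -35.24] Fy -11.48 t 25.3
rig [ -1.35 -35.28] Fy -12.3 t 25.5
rig [ -1.37 -35.23] Fy -12.74 t 25.7
rig [ -1.35 -35.24] Fy -12.63 t 25.9
rig [ -1.36 -35.22] Fy -12.49 t 26.1
```

```bash
python3 -m creep '[[[0,0,2,0,0,0,0],[0,0,5,0,0,0,0],[0,0,15,0,0,0,0],[0,0,35,0,0,0,0],[0,0,60,0,0,0,0]]]'
python3 -m creep '[[[0,0,0,0,0,0,0],[0,0,0,0,0,0,0],[0,0,0,-40,0,0,0],[0,0,0,-86,0,0,0],[0,10,-10,-86,0,0,0]]]'
python3 -m creep '[[[0,20,-30,0,0,0,0],[0,29,-67,0,0,0,0],[0,29,-67,0,0,0,0],[0,29,-67,0,0,0,0],[0,29,-67,0,0,0,0]]]'
python3 -m creep '[[[0,0,0,0,0,0,0],[0,0,0,0,0,0,0],[0,0,0,0,0,0,0],[0,0,0,0,0,0,0]]]'
python3 f.py; python3 - <<'E'
from h import *
fine("w8");print(rig(ctrl.camera_params("wrist")["pose"][:3,3]),ctrl.get_state()["time"])
im=cv2.imread("pics/w8.png");cv2.imwrite("pics/w8c.png",cv2.resize(im[150:225,280:370],None,fx=7,fy=7,interpolation=2))
E
```

```text
time: 26.6
position: [0.5259, -0.2014, 0.0947]
tool_rot: [-3.125, 0.302, -0.001]
ft_force: [0.4, 0.5, -0.6]
grip_width: 0.006
time: 27.1
position: [0.5406, -0.1959, 0.1875]
tool_rot: [3.123, -0.308, 0.017]
ft_force: [0.6, -0.4, 0.2]
grip_width: 0.006
time: 27.6
position: [0.5781, -0.1351, 0.1802]
tool_rot: [3.126, -0.307, -0.001]
ft_force: [0.1, -1.8, 0.0]
grip_width: 0.005
time: 28.0
position: [0.5783, -0.1357, 0.1806]
tool_rot: [3.126, -0.309, 0.0]
ft_force: [-0.1, -0.4, -0.3]
grip_width: 0.003
rig [ 37.61 -13.26] Fy -0.45 t 28.0
line [ 78.13552795 -11.53356336] 0.009513817815148208 ptr [ 57.4659406  -11.74238419] 0.01885980784533965 past by mm -0.2088208322392422 [312, 158, 13, 34, 235]
[106.29062531 -12.7106163 ] 28.2[ WARN:0@2.776] global loadsave.cpp:1063 imwrite_ Unsupported depth image for selected encoder is fallbacked to CV_8U.
```

View pics/w8c.png

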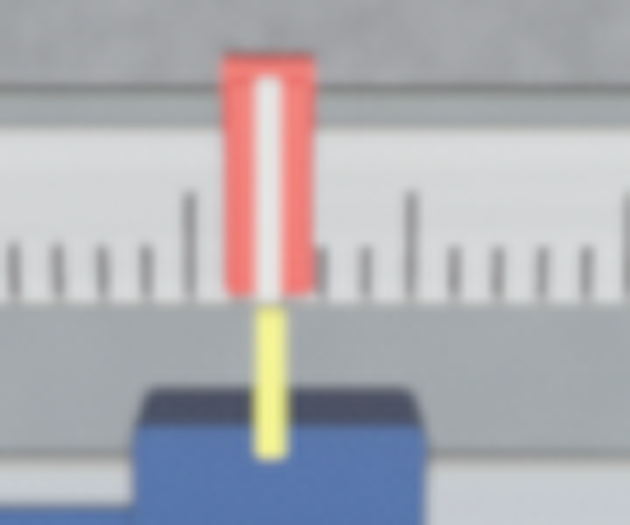

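The pointer, at (271,310) in the crop, is level with the line at (268,295) and unmoved by the push. The hand is clear at z = 0.18; I'll lift it a bit more and hand in.

```bash
python3 -m creep '[[[0,0,0,-30,0,0,0],[0,0,0,-60,0,0,0],[0,0,0,-80,0,0,0],[0,0,0,-80,0,0,0],[0,0,0,-80,0,0,0]]]'; python3 -c "
from bench import ctrl
print(ctrl.close_job())"
```

```text
time: 28.7
position: [0.5784, -0.1352, 0.2603]
tool_rot: [3.126, -0.307, 0.0]
ft_force: [-0.1, 0.1, -1.2]
grip_width: 0.003
the job is handed in; nothing more can be done
None
```

The stop is set on the red mark, it held its place when pushed, and the job is handed in at about 28.7 s of the 72 s allowed.

- **Setting:** I wound the stop about 8 mm past the mark and back with the crank, then let go and checked from above. It was still about 0.5 mm past, so I re-gripped, wound back a further 8.5° or so and let go again.
- **Push:** I felt the brass head by touch. I built the push up slowly to about 12.5 N, held it for just under a second (highest reading 12.7 N), then backed off and lifted clear.
- **Last checks:** The wrist camera put the pointer 0.19 mm from the line (towards the anvil) before the push and 0.21 mm after, which is within measuring error. The hand ended with its fingertips at 0.26 m, above everything on the bench. I never touched the red mark or the loose brass fittings.
- **Disagreements:**
  - The rig's origin is about 28 mm off the centre of its base-plate bolts, so I worked from the measured crank position.
  - The head was felt about 5 mm later than the camera estimate, probably because the fingertips are thinner than I assumed.

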